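Click the food box lid shut all round

ROBOT

A 7-joint arm with a two-finger parallel gripper is mounted at the origin on a cart in front of the work surface, level with it; the furniture and walls round the work are solid. World frame = base frame: x ahead of the robot, y to its left, z up, the work surface at z = 0. Lengths are in mm, angles in degrees, forces in N, time in s.
With the tool pointing down it reaches from about 425 to 1025 mm from the base axis. Payload 9.4 kg.
Tool frame: the origin (TCP) lies midway between the tips of the shut fingers; the grasp point (between the pads) lies 19 mm behind it; z points along the fingers, y is the direction in which the jaws open and shut (so a half turn about z gives the same grasp; the last joint's range is limited). The gripper opens to 93 mm and grips with 3 to 60 N. Pads are 15 mm wide; open, the fingers measure 128 mm over their backs; the gripper's body (75 mm by 188 mm) begins 65 mm behind the grasp point.
Start: joints at [-70.227, 34.337, -0.143, 91.639, 0.103, 54.024, -4.572], TCP at [296.822, 661.454, 218.618] pointing down, gripper open.
Joint ranges: [-147.43, 147.43], [-19.82, 112.94], [-74.19, 73.91], [6.32, 146.72], [-59.91, 239.91], [6.04, 106.73], [-150.56, 150.56]. Speed limits (degrees/s): [127.2, 127.2, 172.46, 172.46, 180, 180, 180].

INTERFACE

Orientations are given as a 3x3 rotation matrix whose columns are the frame's x, y, z axes.
In Python, from plant import robot gives the robot as it stands.
- The arm moves only by the tool jog_arm, never from a script. Its arguments are lists of equal length, an entry for each row: "fingers": the closure in counts, from 0 (fully open) to 255 (shut); "translation": the shift along the tool's x, y, z in cm, a list of three; "roll": the turn about the tool's z in rad. In form: {"fingers": [fingers, ...], "translation": [[x, y, z], ...], "roll": [roll, ...]}. A call has 1 to 20 rows; each row is the pose to reach, as a shift and turn from the pose measured when the call began, along the tool's axes at that moment; what a row does not reach only later rows make up. A row lasts 1/12 s, in which the tool goes at most 41.7 mm and 7.16 degrees, less where a joint would pass 70% of its speed; a pose out of reach is approached as far as the arm can. A call with a gripper value outside its range is refused whole. The fingers move at their own pace and stop on an object; "force" is the grip in N (left out, the last holds). Time passes only in rows, so rows that repeat a pose let the fingers close. It gives the time, the measured TCP pose, the force and the opening at its end, in the units of the state.
- robot.state(): the state, without advancing time (a new reading comes with each control period).
- robot.capture(name): name is "scene" or "top"; returns a dict with "image" (384x512x3 uint8, red, green, blue), "camera_matrix" (3x3 intrinsics, pixels), "dist" ([k1, k2, p1, p2, k3] as OpenCV has them; the pictures are not rectified), "R" (3x3) and "t" (3): a world point X has camera coordinates R X + t. Camera axes: x right, y down, z forward; pixel columns grow to the right and rows downward; lengths in mm; the calibration is good to about 2 mm. A picture is of the moment at which its call begins. There is no depth.
- robot.close_job(): hands the job in, once; it reports no verdict.
Trained networks look in the newest picture that a camera, given by its name, has taken for a name from the list of things; names that differ only in an ending like _2 or _b are one class to them, and where a whole thing is asked for, a point or a joint stands for the part that bears it (a point fixed in the world has none). Each returns a list of dicts, best first, with "score" (0 to 1); they miss things now and then, are a little off and sometimes report something else, mostly with a low value. They report only what shows in the picture. A call takes as long as a camera call.
- robot.search_frame(thing, camera): "uv" ([column, row] in pixels, amid what is visible of it).
- robot.outline_of(thing, camera): "mask" (384x512 bool, what is visible of it) and "uv" ([column, row] in pixels, amid what is visible of it).
- robot.mark_of(thing, camera): "uv" ([column, row] in pixels: a listed point, or the origin of a listed thing).
The state is a dict: "t": time; "joints": joint angles; "joint_vel": joint speeds; "tau": joint torques, N m; "ee_pos": TCP position; "tool_rot": TCP orientation; "contact_force": force on the tool from outside, world axes, zero at the start; "wrist_torque": the same for the moment, N m; "width": finger opening in mm.
Only numpy, scipy, OpenCV 4.12 (cv2) and the standard library are available. Lean on these libraries where they do the work, as an engineer would, in place of code of your own. Each camera call takes 0.05 s, during which the arm holds its last target.

TASK

The lid is on the biscuit box, but its four rim sections, one on each side, are still popped up: press them down with the fingertips, one section at a time, until every one has clicked shut, then move clear. Only press: do not grip, lift, tip or shove the box, which stays standing where it is. Leave the kitchen timer, the drinking glass and the spice jar near it where they are.

Things in the scene. Friction and masses are not known exactly. Their poses are not given: they have to be found in the camera images.
- food_box: Clear loose biscuit box, about 1.1 kg, 112 x 142 x 60 mm, with a grey lid 124 x 154 mm (x by y). Origin: centre of the underside; z up, y along the longer side; turned at most 0.8 rad from the world axes. Lid middle (76 x 106 mm, top 61 mm above the origin) and four 24 mm square lid corners (top 64 mm) are fixed; between the corners four rim sections, one a side, swing separately. Not to be gripped or lifted.
- lip_far (a joint): Rim section on the box's +x side: grey strip 104 x 24 mm with a 10 mm skirt on its outer edge, hinged along its inner edge, 62 mm above the box's origin. Rad: 0 = popped up (outer edge about 7.5 mm high), 0.32 = clicked shut, level with the lid corners. Springs back up if let go before about 0.19; past that it snaps down and stays. Takes about 9 N down at the press point, more nearer the hinge.
- far_press (a point): Point on top of the +x rim section, at the middle of its length, 16 mm outward of its hinge, to be pressed straight down. It moves with the section: about 69 mm above the box's origin when popped up, 64 mm when shut.
- lip_left (a joint): Rim section on the box's +y side: grey strip 74 x 24 mm with a 10 mm skirt on its outer edge, hinged along its inner edge, 62 mm above the box's origin. Rad: 0 = popped up (outer edge about 7.5 mm high), 0.32 = clicked shut, level with the lid corners. Springs back up if let go before about 0.19; past that it snaps down and stays. Takes about 9 N down at the press point, more nearer the hinge.
- left_press (a point): Point on top of the +y rim section, at the middle of its length, 16 mm outward of its hinge, to be pressed straight down. It moves with the section: about 69 mm above the box's origin when popped up, 64 mm when shut.
- lip_near (a joint): Rim section on the box's -x side: grey strip 104 x 24 mm with a 10 mm skirt on its outer edge, hinged along its inner edge, 62 mm above the box's origin. Rad: 0 = popped up (outer edge about 7.5 mm high), 0.32 = clicked shut, level with the lid corners. Springs back up if let go before about 0.19; past that it snaps down and stays. Takes about 9 N down at the press point, more nearer the hinge.
- near_press (a point): Point on top of the -x rim section, at the middle of its length, 16 mm outward of its hinge, to be pressed straight down. It moves with the section: about 69 mm above the box's origin when popped up, 64 mm when shut.
- lip_right (a joint): Rim section on the box's -y side: grey strip 74 x 24 mm with a 10 mm skirt on its outer edge, hinged along its inner edge, 62 mm above the box's origin. Rad: 0 = popped up (outer edge about 7.5 mm high), 0.32 = clicked shut, level with the lid corners. Springs back up if let go before about 0.19; past that it snaps down and stays. Takes about 9 N down at the press point, more nearer the hinge.
- right_press (a point): Point on top of the -y rim section, at the middle of its length, 16 mm outward of its hinge, to be pressed straight down. It moves with the section: about 69 mm above the box's origin when popped up, 64 mm when shut.
- egg_timer: Round kitchen timer, white over green, 62 mm across and 40 mm high, loose, to the left of the box; origin under its centre. Leave alone.
- tumbler: Clear drinking glass, 79 mm across, 90 mm high, loose, to the right of the box; origin under its centre. Leave alone.
- spice_low: Small glass spice jar with a brass-coloured lid, 45 mm across, 75 mm high, loose, beyond the box; origin under its centre. Leave alone.

How it is judged:
By the outcome, as a careful person would: the job done as asked, in the order asked, and still so for the second after the job is handed in, with the robot touching nothing.
It also fails if it takes over 51 s, if anything falls off the work surface, if the arm or the gripper's body presses on something with over 40 N, if the wrist force passes 120 N, or if a joint passes its speed limit or range.

## Working session

There is one attempt and no reset: what is moved stays moved. The work goes in short steps, Python scripts to look and compute and a tool call to move; the robot and the scene stay as the last step left them, time stands still between calls to the robot, and variables do not carry over. Pictures are saved under pics/ and viewed, and the job is handed in when it is done.

Besides the shell and the picture viewer there is one more tool, called after "Call:" in YAML: its name, and indented under it one key for each argument. jog_arm: Moves the arm, as the interface text tells. Its arguments: {"type":"object","properties":{"fingers":{"type":"array"},"translation":{"type":"array"},"roll":{"type":"array"},"force":{"type":"number"}},"required":["fingers","translation","roll"]}

```bash
mkdir -p pics; ls; cat > h.py <<'E'
import numpy as np,cv2
from plant import robot
def cap(n,fn=None):
    c=robot.capture(n)
    if fn: cv2.imwrite('pics/'+fn,cv2.cvtColor(c['image'],cv2.COLOR_RGB2BGR))
    return {k:np.array(v,float) if k!='image' else v for k,v in c.items()}
def ray(c,uv):
    p=cv2.undistortPoints(np.array([[uv]],float),c['camera_matrix'],c['dist'])[0,0]
    d=c['R'].T@np.array([p[0],p[1],1]);o=-c['R'].T@c['t'];return o,d
def onz(c,uv,z):
    o,d=ray(c,uv);return o+d*(z-o[2])/d[2]
def proj(c,X):
    return cv2.projectPoints(np.array(X,float).reshape(-1,3),cv2.Rodrigues(c['R'])[0],c['t'],c['camera_matrix'],c['dist'])[0][:,0]
E
python3 - <<'E'
from h import *
cs={n:cap(n,n+'1.png') for n in('scene','top')}
for n in cs:
    print(n,-cs[n]['R'].T@cs[n]['t'])
    for th,z in [('far_press',69),('left_press',69),('near_press',69),('right_press',69),('food_box',0),('egg_timer',0),('tumbler',0),('spice_low',0)]:
        for r in robot.mark_of(th,n)[:2]:
            print(n,th,round(r['score'],2),np.round(r['uv']),onz(cs[n],r['uv'],z).round(1))
s=robot.state();print(s)
E
```

```text
pics
scene [ -32.28570703 -378.16222346  759.04064264]
scene far_press 0.87 [222. 199.] [563.2 -85.8  69. ]
scene left_press 0.77 [193. 219.] [481.7 -47.5  69. ]
scene near_press 0.72 [229. 232.] [ 472.  -141.9   69. ]
scene near_press 0.6 [221. 199.] [562.5 -83.9  69. ]
scene right_press 0.69 [251. 216.] [ 535.7 -170.2   69. ]
scene right_press 0.21 [360. 272.] [ 467.3 -434.8   69. ]
scene food_box 0.81 [227. 232.] [ 522.9 -113.1    0. ]
scene egg_timer 0.65 [117. 211.] [491.4 180.7   0. ]
scene tumbler 0.95 [362. 269.] [ 526.8 -441.8    0. ]
scene spice_low 0.85 [265. 180.] [ 727.8 -142.2    0. ]
top [ 444.65623058 -157.88315338 1047.949476  ]
top far_press 0.58 [243. 200.] [569.7 -86.3  69. ]
top left_press 0.81 [230. 232.] [481.4 -49.9  69. ]
top near_press 0.67 [275. 210.] [ 541.  -174.1   69. ]
top near_press 0.59 [256. 237.] [ 467.  -121.2   69. ]
top right_press 0.8 [276. 209.] [ 543.4 -176.9   69. ]
top food_box 0.6 [247. 220.] [519.2 -92.9   0. ]
top egg_timer 0.81 [153. 229.] [493.3 187.9   0. ]
top egg_timer 0.42 [242. 197.] [586.7 -78.3   0. ]
top tumbler 0.86 [363. 219.] [ 516.6 -433.4    0. ]
{'t': 0.9, 'joints': array([-70.22548223,  34.33494813,  -0.14373794,  91.63844301,
         0.10172057,  54.02503583,  -4.57286521]), 'joint_vel': array([-0.10796926, -0.01076042,  0.04949619, -0.09310955,  0.06185671,
       -0.03190754, -0.01503855]), 'tau': array([-3.03373490e-04, -7.64783621e+01,  1.49658568e+00, -2.52702641e+01,
       -5.22191660e-02,  1.02908694e-02,  1.11430276e-05]), 'ee_pos': array([296.83359931, 661.44990172, 218.6507012 ]), 'tool_rot': array([[-9.12342207e-01,  4.09428500e-01,  3.04816438e-05],
       [ 4.09428501e-01,  9.12342207e-01,  2.06176811e-05],
       [-1.93682239e-05,  3.12904344e-05, -9.99999999e-01]]), 'contact_force': array([ 0.51224728,  1.09656641, -0.31894432]), 'wrist_torque': array([ 0.00733933, -0.02427357,  0.00189069]), 'width': 92.76942350862207}
```

View pictures.

View pics/scene1.png

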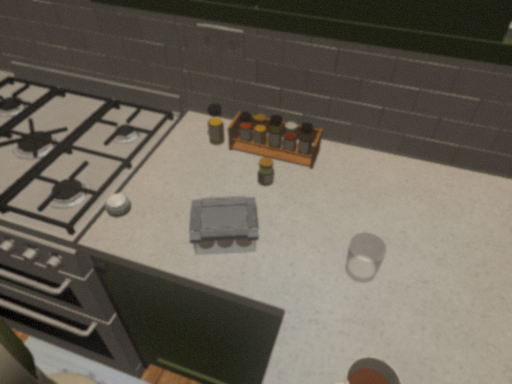

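View pics/top1.png

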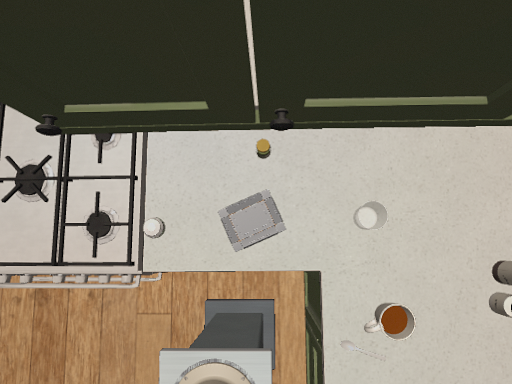

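```bash
python3 - <<'E'
import cv2
a=cv2.imread('pics/scene1.png')[160:290,150:330]; b=cv2.imread('pics/top1.png')[160:270,190:330]
cv2.imwrite('pics/scene1z.png',cv2.resize(a,None,fx=4.4,fy=4.4,interpolation=cv2.INTER_CUBIC))
cv2.imwrite('pics/top1z.png',cv2.resize(b,None,fx=5,fy=5,interpolation=cv2.INTER_CUBIC))
E
```

```text
(no output)
```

View pics/top1z.png

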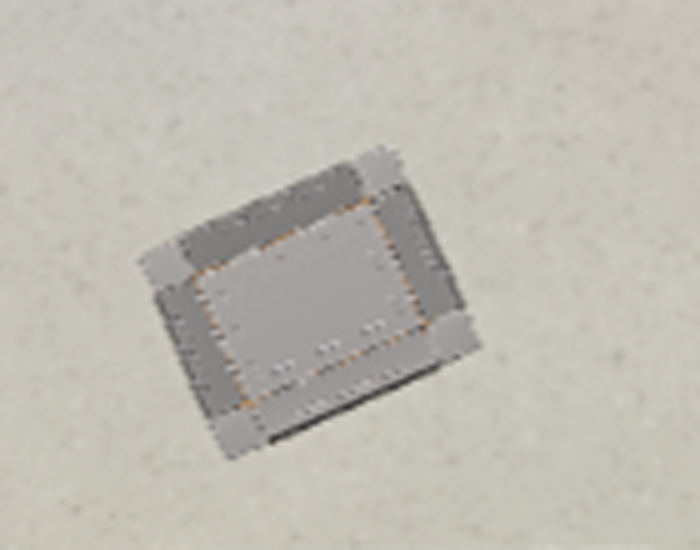

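View pics/scene1z.png

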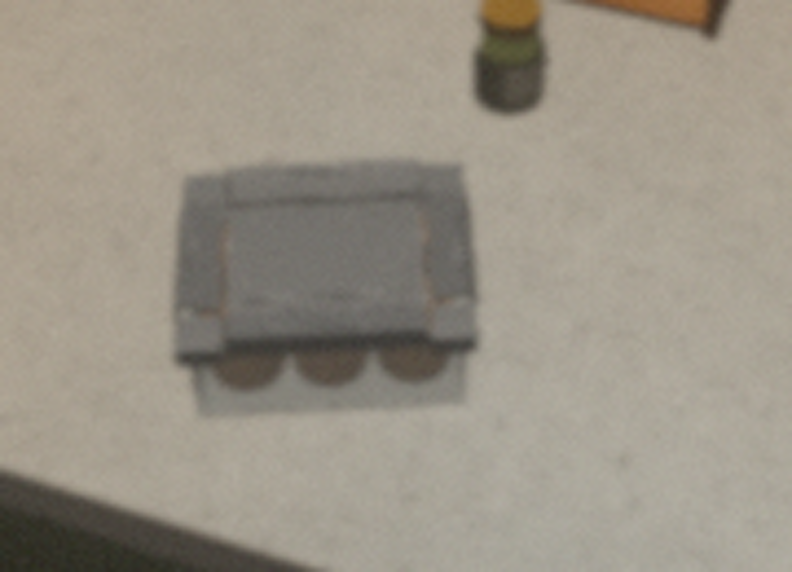

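```bash
cat >> h.py <<'E'
from scipy.optimize import least_squares
def rect(p):
    x,y,a=p;c,s=np.cos(a),np.sin(a)
    return np.array([[x+c*u-s*v,y+s*u+c*v,64] for u,v in[(62,77),(62,-77),(-62,-77),(-62,77)]])
def presspts(p):
    x,y,a=p;c,s=np.cos(a),np.sin(a)
    return {n:np.array([x+c*u-s*v,y+s*u+c*v]) for n,u,v in[('far',54,0),('left',0,69),('near',-54,0),('right',0,-69)]}
E
python3 - <<'E'
from h import *
t=cap('top');s=cap('scene')
T=np.array([[217.6,212.4],[267.6,189.4],[286,229.4],[236.4,252]])
S=np.array([[192.7,200.5],[254.5,198],[258,237.4],[190.9,237.5]])
for X in T: print(onz(t,X,64).round(1))
for X in S: print('s',onz(s,X,64).round(1))
ft=least_squares(lambda p:(proj(t,rect(p))-T).ravel(),[515,-110,.4])
fs=least_squares(lambda p:(proj(s,rect(p))-S).ravel(),[515,-110,.4])
fb=least_squares(lambda p:np.r_[(proj(s,rect(p))-S).ravel(),(proj(t,rect(p))-T).ravel()],[515,-110,.4])
for f in(ft,fs,fb): print(f.x.round(3),f.fun.round(1))
p=ft.x
print(presspts(p))
im=cv2.cvtColor(t['image'],cv2.COLOR_RGB2BGR);im=cv2.resize(im[160:270,190:330],None,fx=5,fy=5)
for q in proj(t,rect(p)): cv2.circle(im,tuple(((q-[190,160]+.5)*5).astype(int)),3,(0,0,255),1)
for q in presspts(p).values(): cv2.circle(im,tuple(((proj(t,[*q,69])[0]-[190,160]+.5)*5).astype(int)),3,(0,255,0),-1)
cv2.imwrite('pics/fit.png',im)
E
```

```text
[535.7 -14.7  64. ]
[ 598.4 -154.7   64. ]
[ 486.4 -203.8   64. ]
[426.3 -67.   64. ]
s [537.7 -19.5  64. ]
s [ 596.3 -157.8   64. ]
s [ 484.3 -205.9   64. ]
s [433.8 -65.4  64. ]
[ 5.11757e+02 -1.10040e+02  4.22000e-01] [-0.1 -0.4  0.  -0.5  0.7 -0.1 -0.6  1. ]
[ 5.13904e+02 -1.12061e+02  3.91000e-01] [-0.1 -1.4  1.3 -1.   0.7 -0.4 -1.7  2.1]
[ 5.12896e+02 -1.11282e+02  4.07000e-01] [-1.  -0.8  0.4 -1.1  0.6 -0.6 -1.8  2.8  0.5 -1.3  1.  -0.7  1.  -0.
 -0.7  0.3]
{'far': array([561.01771162, -87.91719147]), 'left': array([483.48930828, -47.09628169]), 'near': array([ 462.49705669, -132.16287544]), 'right': array([ 540.02546003, -172.98378522])}
```

View pics/fit.png

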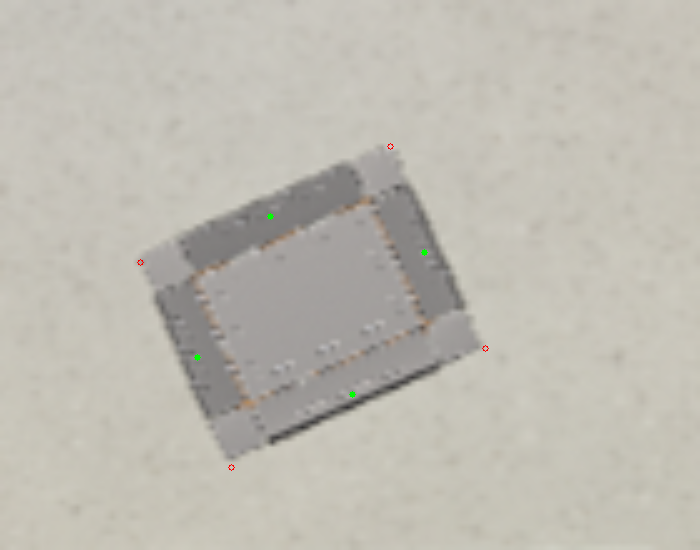

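```bash
cat >> h.py <<'E'
P=[513,-110,.415]
def go(xyz,yaw=None):
    s=robot.state();R=s['tool_rot'];d=R.T@(np.array(xyz)-s['ee_pos'])/10
    cur=np.arctan2(R[1,1],R[0,1]);roll=0 if yaw is None else -(yaw-cur)
    print('shift cm',d.round(2),'roll',round((roll+np.pi)%(2*np.pi)-np.pi,3),'yaw',np.degrees(cur).round(1),'F',s['contact_force'].round(1))
E
python3 - <<'E'
from h import *
print(presspts(P)); go([*presspts(P)['left'],150],.415)
E
```

```text
{'far': array([562.41628131, -88.22774376]), 'left': array([485.1798948 , -46.85697389]), 'near': array([ 463.58371869, -131.77225624]), 'right': array([ 540.8201052 , -173.14302611])}
shift cm [-46.18 -56.91   6.86] roll 0.734 yaw 65.8 F [ 0.1 -0.2 -0.5]
```

Call:
jog_arm:
  fingers: [255,255,255,255,255,255,255,255,255,255,255,255,255,255,255,255,255,255,255,255]
  force: 20
  translation:
    - [-2.5,-3,0]
    - [-5,-6,0]
    - [-7.5,-9,0]
    - [-10,-12.2,0]
    - [-12.5,-15.4,1]
    - [-15,-18.5,1]
    - [-17.5,-21.5,2]
    - [-20,-24.6,2]
    - [-22.5,-27.7,3]
    - [-25,-30.8,3]
    - [-27.5,-33.9,4]
    - [-30,-37,4]
    - [-32.5,-40,5]
    - [-35,-43,5]
    - [-37.5,-46.2,6]
    - [-40,-49.3,6]
    - [-42.5,-52.4,6.5]
    - [-45,-55.5,6.8]
    - [-46.2,-56.9,6.8]
    - [-46.2,-56.9,6.8]
  roll: [0.05,0.1,0.15,0.2,0.25,0.3,0.35,0.4,0.45,0.5,0.55,0.6,0.65,0.7,0.734,0.734,0.734,0.734,0.734,0.734]

```text
t: 2.67
ee_pos: [486.5, -51.7, 150.8]
tool_rot: [[-0.397, 0.918, 0.002], [0.918, 0.397, -0.002], [-0.002, 0.001, -1.0]]
contact_force: [0.3, -0.8, -0.3]
width: 0.4
```

```bash
python3 - <<'E'
from h import *
go([*presspts(P)['left'],80],.415)
t=cap('top','top2.png');s=cap('scene','scene2.png')
st=robot.state();print(st['t'],st['ee_pos'],st['joints'].round(1))
a=s['image'][100:290,120:330,::-1]
cv2.imwrite('pics/scene2z.png',cv2.resize(a,None,fx=3,fy=3))
E
```

```text
shift cm [0.51 0.06 7.08] roll -0.007 yaw 23.4 F [ 0.3 -0.8 -0.3]
2.7667 [485.48125066 -47.40460628 150.67315276] [ -7.8  24.4   9.2 126.5  -7.7  29.6  30.9]
```

View pics/scene2z.png

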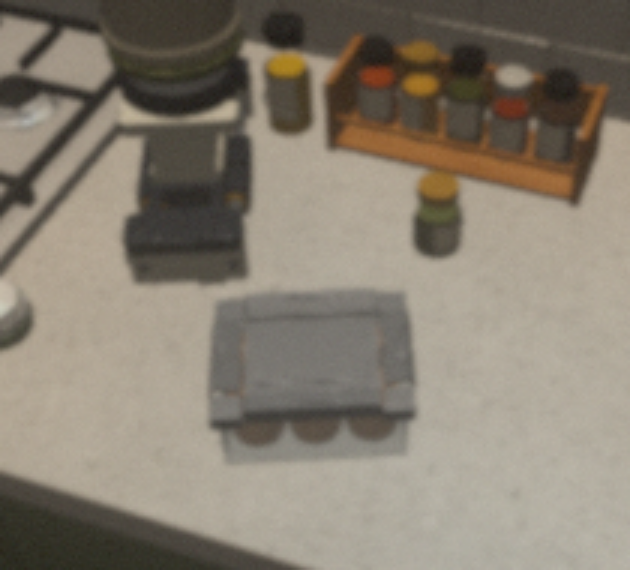

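Call:
jog_arm:
  fingers: [255,255,255,255,255,255,255,255,255,255]
  translation:
    - [0,0,3]
    - [0,0,6]
    - [0,0,7.2]
    - [0,0,7.6]
    - [0,0,7.8]
    - [0,0,8.0]
    - [0,0,8.1]
    - [0,0,8.2]
    - [0,0,8.3]
    - [0,0,8.3]
  roll: [0,0,0,0,0,0,0,0,0,0]

```text
t: 3.6
ee_pos: [485.2, -45.7, 69.3]
tool_rot: [[-0.403, 0.915, 0.001], [0.915, 0.403, 0.002], [0.001, 0.001, -1.0]]
contact_force: [-3.6, 5.7, 10.4]
width: 0.9
```

```bash
python3 - <<'E'
from h import *
go([*presspts(P)['left'],64],.415)
s=cap('scene');st=robot.state();print(st['t'],st['ee_pos'],st['contact_force'])
a=s['image'][100:290,120:330,::-1]
cv2.imwrite('pics/scene3z.png',cv2.resize(a,None,fx=3,fy=3))
E
```

```text
shift cm [-0.1  -0.05  0.53] roll -0.0 yaw 23.8 F [-3.6  5.7 10.4]
3.65 [485.20313911 -45.73815354  69.27317644] [-4.33376553  4.5738453  10.82876386]
```

View pics/scene3z.png

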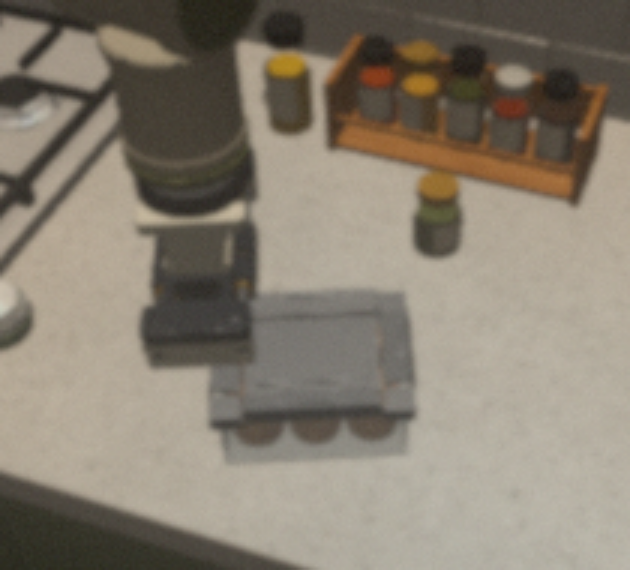

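Call:
jog_arm:
  fingers: [255,255,255,255,255,255]
  translation:
    - [0.03,0,0.2]
    - [0.05,0,0.35]
    - [0.08,0,0.5]
    - [0.08,0,0.6]
    - [0.08,0,0.7]
    - [0.08,0,0.7]
  roll: [0,0,0,0,0,0]

```text
t: 4.15
ee_pos: [484.9, -44.6, 64.0]
tool_rot: [[-0.403, 0.915, 0.002], [0.915, 0.403, 0.002], [0.001, 0.003, -1.0]]
contact_force: [-4.9, 0.7, 17.5]
width: 0.5
```

```bash
python3 - <<'E'
from h import *
go([*presspts(P)['left'],64],.415)
st=robot.state();print(st['t'],st['ee_pos'],st['contact_force'])
E
```

```text
shift cm [-0.22 -0.07  0.  ] roll 0.0 yaw 23.8 F [-4.9  0.7 17.5]
4.15 [484.90695113 -44.55830451  64.03431047] [-4.9141965   0.69828523 17.48914151]
```

Call:
jog_arm:
  fingers: [255,255,255,255]
  translation:
    - [0,0,0.2]
    - [0,0,0.35]
    - [0,0,0.45]
    - [0,0,0.45]
  roll: [0,0,0,0]

```text
t: 4.48
ee_pos: [485.0, -44.5, 63.4]
tool_rot: [[-0.403, 0.915, 0.005], [0.915, 0.403, 0.003], [0.001, 0.006, -1.0]]
contact_force: [-10.3, 0.9, 56.9]
width: 0.2
```

Call:
jog_arm:
  fingers: [255,255,255,255,255]
  translation:
    - [0,0,-0.5]
    - [0,0,-2]
    - [0,0,-5]
    - [0,0,-6]
    - [0,0,-6]
  roll: [0,0,0,0,0]

```text
t: 4.9
ee_pos: [486.4, -44.4, 126.4]
tool_rot: [[-0.403, 0.915, 0.011], [0.915, 0.403, 0.003], [-0.001, 0.011, -1.0]]
contact_force: [0.1, 0.6, -0.4]
width: 0.4
```

```bash
python3 - <<'E'
from h import *
go([*presspts(P)['right'],110],.415)
s=cap('scene');st=robot.state();print(st['t'],st['ee_pos'],st['contact_force'])
a=s['image'][160:260,160:290,::-1]
cv2.imwrite('pics/scene4z.png',cv2.resize(a,None,fx=5,fy=5,interpolation=cv2.INTER_CUBIC))
E
```

```text
shift cm [-13.97  -0.23   1.66] roll -0.0 yaw 23.8 F [ 0.1  0.6 -0.4]
4.95 [485.85455032 -44.27980026 125.03642622] [ 0.16321959 -0.29460369 -0.18206489]
```

View pics/scene4z.png

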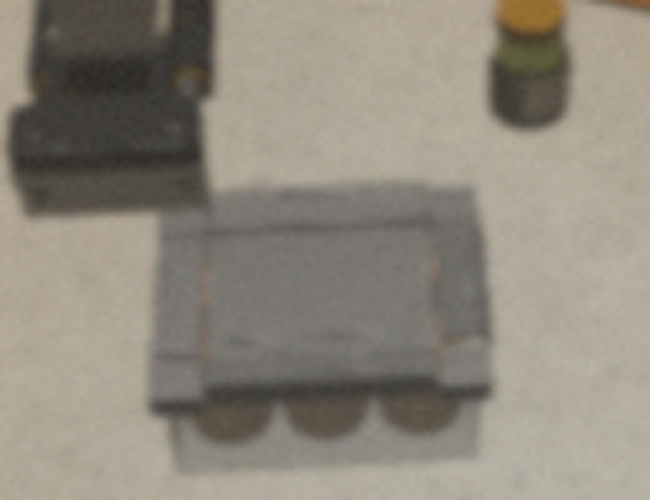

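Left is shut and level with its corners. Next, the right section.

Call:
jog_arm:
  fingers: [255,255,255,255,255,255,255,255]
  translation:
    - [-3.5,0,0]
    - [-7,0,0]
    - [-10.5,-0.1,0]
    - [-14,-0.2,0.5]
    - [-14,-0.2,2.5]
    - [-14,-0.2,4]
    - [-14,-0.2,4.5]
    - [-14,-0.2,4.5]
  roll: [0,0,0,0,0,0,0,0]

```text
t: 5.62
ee_pos: [539.8, -172.5, 78.2]
tool_rot: [[-0.404, 0.915, 0.006], [0.915, 0.404, 0.004], [0.002, 0.007, -1.0]]
contact_force: [-0.1, 0.4, 0.7]
width: 0.5
```

```bash
python3 - <<'E'
from h import *
go([*presspts(P)['right'],64],.415)
E
```

```text
shift cm [-0.1   0.06  1.42] roll 0.0 yaw 23.8 F [-0.1  0.4  0.7]
```

Call:
jog_arm:
  fingers: [255,255,255,255,255,255,255,255,255,255]
  translation:
    - [0,0,0.5]
    - [0,0,0.8]
    - [0,0,0.95]
    - [-0.05,0,1.1]
    - [-0.1,0,1.2]
    - [-0.15,0,1.3]
    - [-0.2,0,1.4]
    - [-0.2,0,1.5]
    - [-0.2,0,1.55]
    - [-0.2,0,1.55]
  roll: [0,0,0,0,0,0,0,0,0,0]

```text
t: 6.45
ee_pos: [540.8, -173.8, 64.1]
tool_rot: [[-0.404, 0.915, 0.007], [0.915, 0.404, 0.004], [0.001, 0.008, -1.0]]
contact_force: [-4.1, 1.3, 16.3]
width: 0.5
```

```bash
python3 - <<'E'
from h import *
go([*presspts(P)['right'],64],.415); print(robot.state()['ee_pos'])
E
```

```text
shift cm [0.06 0.03 0.01] roll 0.001 yaw 23.8 F [-4.1  1.3 16.3]
[ 540.76370538 -173.83310134   64.08794065]
```

Call:
jog_arm:
  fingers: [255,255,255,255,255,255,255]
  translation:
    - [0,0,0.2]
    - [0,0,0.3]
    - [0,0,0.3]
    - [0,0,-0.5]
    - [0,0,-2.5]
    - [0,0,-5]
    - [0,0,-5]
  roll: [0,0,0,0,0,0,0]

```text
t: 7.03
ee_pos: [542.4, -174.4, 117.9]
tool_rot: [[-0.404, 0.915, 0.012], [0.915, 0.404, 0.003], [-0.002, 0.012, -1.0]]
contact_force: [0.1, -0.2, -0.1]
width: 0.5
```

```bash
python3 - <<'E'
from h import *
go([*presspts(P)['far'],115],.415-np.pi/2)
s=cap('scene');st=robot.state();print(st['t'],st['ee_pos'],st['joints'].round(1))
a=s['image'][160:260,160:290,::-1]
cv2.imwrite('pics/scene5z.png',cv2.resize(a,None,fx=5,fy=5,interpolation=cv2.INTER_CUBIC))
E
```

```text
shift cm [7.08 5.31 0.34] roll 1.572 yaw 23.8 F [ 0.1 -0.2 -0.1]
7.0833 [ 541.94631935 -174.15156847  116.34914973] [  7.6  31.6   6.8 118.2  -7.8  30.1  44. ]
```

View pics/scene5z.png

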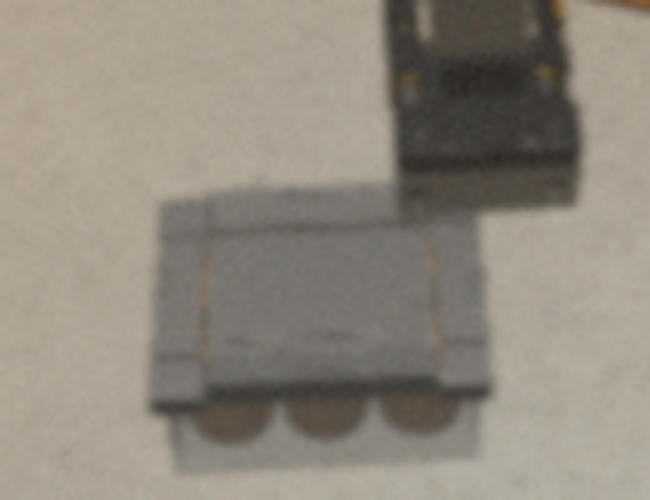

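Right is shut too, and the box hasn't moved. Turning and going over the far section.

Call:
jog_arm:
  fingers: [255,255,255,255,255,255,255,255,255,255,255,255,255,255,255,255,255]
  translation:
    - [0.5,0.4,0]
    - [1,0.8,0]
    - [1.5,1.2,0]
    - [2,1.6,0]
    - [2.5,2,0]
    - [3,2.4,0]
    - [3.6,2.8,0]
    - [4.2,3.2,0]
    - [4.8,3.6,0]
    - [5.4,4,0]
    - [6,4.5,0]
    - [6.5,5,0]
    - [7.1,5.3,0]
    - [7.1,5.3,0]
    - [7.1,5.3,0.5]
    - [7.1,5.3,0.5]
    - [7.1,5.3,0.5]
  roll: [0.12,0.24,0.36,0.48,0.6,0.72,0.84,0.96,1.08,1.2,1.32,1.44,1.57,1.57,1.57,1.57,1.57]

```text
t: 8.5
ee_pos: [561.3, -88.3, 111.4]
tool_rot: [[0.913, 0.407, 0.01], [0.407, -0.913, 0.003], [0.011, 0.001, -1.0]]
contact_force: [0.3, -0.2, -0.7]
width: 0.2
```

```bash
python3 - <<'E'
from h import *
go([*presspts(P)['far'],64],.415-np.pi/2)
t=cap('top');s=robot.state();print(s['joints'].round(1),s['tool_rot'][:,0])
cv2.imwrite('pics/top5z.png',cv2.resize(t['image'][140:270,190:330,::-1],None,fx=4,fy=4,interpolation=cv2.INTER_CUBIC))
E
```

```text
shift cm [0.05 0.03 4.74] roll 0.004 yaw -66.0 F [ 0.3 -0.2 -0.7]
[-18.7  35.9  33.3 119.6 -35.8  34.  -26. ] [0.91363853 0.40637504 0.01113362]
```

View pics/top5z.png

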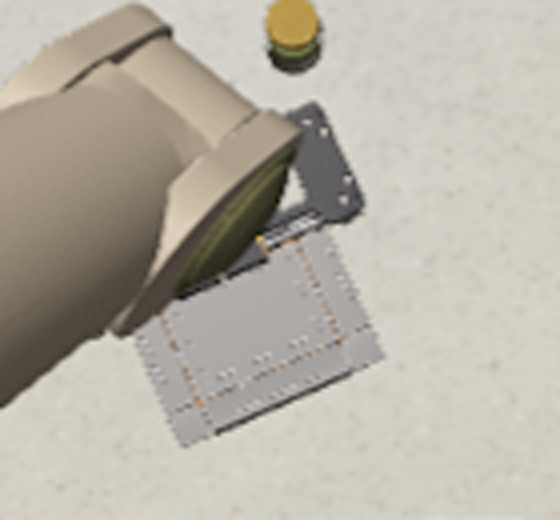

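Call:
jog_arm:
  fingers: [255,255,255,255,255,255,255,255,255,255,255,255,255]
  translation:
    - [0,0,1.5]
    - [0,0,3]
    - [0,0,3.5]
    - [0,0,3.8]
    - [0,0,4.1]
    - [0.05,0,4.25]
    - [0.1,0,4.4]
    - [0.15,0,4.5]
    - [0.2,0,4.6]
    - [0.2,0,4.7]
    - [0.2,0,4.8]
    - [0.2,0,4.87]
    - [0.2,0,4.87]
  roll: [0,0,0,0,0,0,0,0,0,0,0,0,0]

```text
t: 9.63
ee_pos: [563.7, -88.0, 64.2]
tool_rot: [[0.914, 0.406, 0.011], [0.406, -0.914, 0.004], [0.012, 0.001, -1.0]]
contact_force: [-5.4, 0.1, 13.6]
width: 0.9
```

```bash
python3 - <<'E'
from h import *
go([*presspts(P)['far'],64],.415-np.pi/2); print(robot.state()['ee_pos'])
E
```

```text
shift cm [-0.12 -0.03  0.02] roll 0.003 yaw -66.0 F [-5.4  0.1 13.6]
[563.66638621 -88.04686581  64.17750504]
```

Call:
jog_arm:
  fingers: [255,255,255,255,255,255,255]
  translation:
    - [0,0,0.2]
    - [0,0,0.3]
    - [0,0,0.3]
    - [0,0,-0.5]
    - [0,0,-2.5]
    - [0,0,-5]
    - [0,0,-5]
  roll: [0,0,0,0,0,0,0]

```text
t: 10.22
ee_pos: [565.0, -89.0, 117.9]
tool_rot: [[0.914, 0.406, 0.017], [0.406, -0.914, 0.003], [0.016, 0.004, -1.0]]
contact_force: [-0.1, -0.0, -0.0]
width: 0.4
```

```bash
python3 - <<'E'
from h import *
go([*presspts(P)['near'],110],.415-np.pi/2)
s=robot.state();print(s['joints'].round(1))
E
```

```text
shift cm [-11.01  -0.21   0.6 ] roll 0.003 yaw -66.1 F [-0.1 -0.  -0. ]
[-19.   35.5  33.9 119.1 -35.6  34.6 -26.2]
```

Call:
jog_arm:
  fingers: [255,255,255,255,255,255,255,255]
  translation:
    - [-2.5,0,0]
    - [-5,0,0]
    - [-7.5,-0.1,0]
    - [-10,-0.2,0]
    - [-11,-0.2,0]
    - [-11,-0.2,1.5]
    - [-11,-0.2,2]
    - [-11,-0.2,2]
  roll: [0,0,0,0,0,0,0,0]

```text
t: 10.88
ee_pos: [464.4, -131.6, 95.3]
tool_rot: [[0.914, 0.406, 0.016], [0.406, -0.914, 0.003], [0.016, 0.003, -1.0]]
contact_force: [0.7, -0.5, 0.4]
width: 0.7
```

```bash
python3 - <<'E'
from h import *
go([*presspts(P)['near'],64],.415-np.pi/2)
t=cap('top');c=cap('scene');s=robot.state();print(s['joints'].round(1))
A=cv2.resize(t['image'][140:270,190:330,::-1],(560,520));
B=cv2.resize(c['image'][160:260,160:290,::-1],None,fx=5,fy=5,interpolation=cv2.INTER_CUBIC)
cv2.imwrite('pics/top6.png',A);cv2.imwrite('pics/scene6.png',B)
E
```

```text
shift cm [-0.13 -0.03  3.13] roll 0.003 yaw -66.1 F [ 0.7 -0.5  0.4]
[-10.   32.2  28.  130.9 -39.1  24.  -15.4]
```

View pics/top6.png

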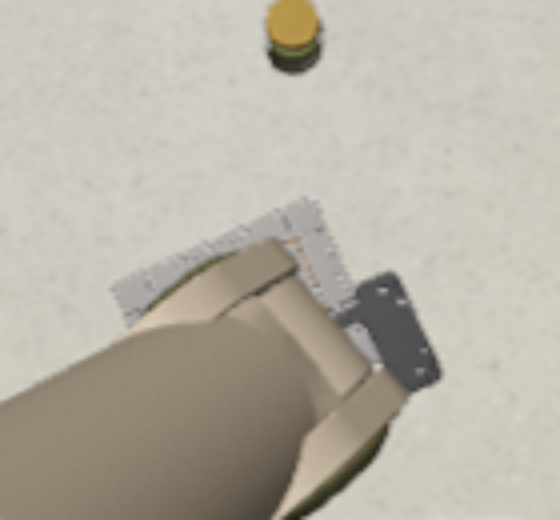

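View pics/scene6.png

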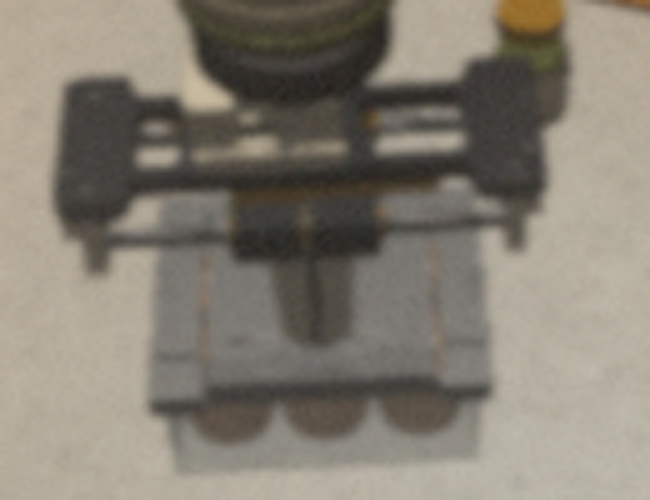

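Call:
jog_arm:
  fingers: [255,255,255,255,255,255,255,255,255,255,255,255]
  translation:
    - [-0.1,0,1]
    - [-0.1,0,1.8]
    - [-0.1,0,2.2]
    - [-0.1,0,2.5]
    - [-0.15,0,2.65]
    - [-0.2,0,2.8]
    - [-0.2,0,2.9]
    - [-0.25,0,3.0]
    - [-0.25,0,3.1]
    - [-0.25,0,3.2]
    - [-0.25,0,3.28]
    - [-0.25,0,3.28]
  roll: [0,0,0,0,0,0,0,0,0,0,0,0]

```text
t: 11.98
ee_pos: [462.6, -132.5, 64.0]
tool_rot: [[0.914, 0.406, 0.017], [0.406, -0.914, 0.004], [0.017, 0.003, -1.0]]
contact_force: [-4.1, 0.7, 19.5]
width: 0.2
```

```bash
python3 - <<'E'
from h import *
go([*presspts(P)['near'],64],.415-np.pi/2); print(robot.state()['ee_pos'])
E
```

```text
shift cm [ 0.12 -0.03 -0.  ] roll 0.003 yaw -66.1 F [-4.1  0.7 19.5]
[ 462.63228478 -132.48957995   63.96802297]
```

Call:
jog_arm:
  fingers: [255,255,255,255,255,255,255,255,255,255,255,255,255,255,255,255,255,255,255,255]
  translation:
    - [0,0,0.2]
    - [0,0,0.3]
    - [0,0,0.3]
    - [0,0,-0.5]
    - [0,0,-2.5]
    - [0,0,-5]
    - [0,0,-8]
    - [0,0,-11]
    - [0,0,-14]
    - [1.2,-2.7,-15]
    - [2.4,-5.4,-15]
    - [3.6,-8.1,-15]
    - [4.8,-10.8,-15]
    - [6,-13.5,-15]
    - [7.2,-16.2,-15]
    - [8.4,-18.9,-15]
    - [9.6,-21.6,-15]
    - [10.8,-24.3,-15]
    - [12,-27,-15]
    - [12,-27,-15]
  roll: [0,0,0,0,0,0,0,0,0,0,0,0,0,0,0,0,0,0,0,0]

```text
t: 13.65
ee_pos: [460.2, 168.2, 214.7]
tool_rot: [[0.911, 0.412, 0.017], [0.412, -0.911, 0.005], [0.017, 0.002, -1.0]]
contact_force: [-0.5, 0.4, 0.4]
width: 0.3
```

```bash
python3 - <<'E'
from h import *
t=cap('top','top7f.png');c=cap('scene','scene7f.png');s=robot.state();print(s['t'],s['ee_pos'],s['joints'].round(1),s['contact_force'].round(1))
A=cv2.resize(t['image'][160:270,190:330,::-1],None,fx=5,fy=5,interpolation=cv2.INTER_CUBIC)
B=cv2.resize(c['image'][160:260,160:290,::-1],None,fx=5,fy=5,interpolation=cv2.INTER_CUBIC)
cv2.imwrite('pics/top7.png',A);cv2.imwrite('pics/scene7.png',B)
for th in('egg_timer','tumbler','spice_low'):
  for n in('top','scene'):
    print(th,n,[(round(r['score'],2),np.round(r['uv'])) for r in robot.mark_of(th,n)[:1]])
E
```

```text
13.75 [460.10872815 163.35095321 214.9796033 ] [-60.   23.4  46.7 124.8 -26.2  40.7 -61.5] [ 0.  -0.8  0.1]
egg_timer top [(0.62, array([155., 229.]))]
egg_timer scene [(0.68, array([121., 210.]))]
tumbler top [(0.76, array([364., 220.]))]
tumbler scene []
spice_low top [(0.73, array([261., 152.]))]
spice_low scene [(0.6, array([263., 181.]))]
```

View pics/top7.png

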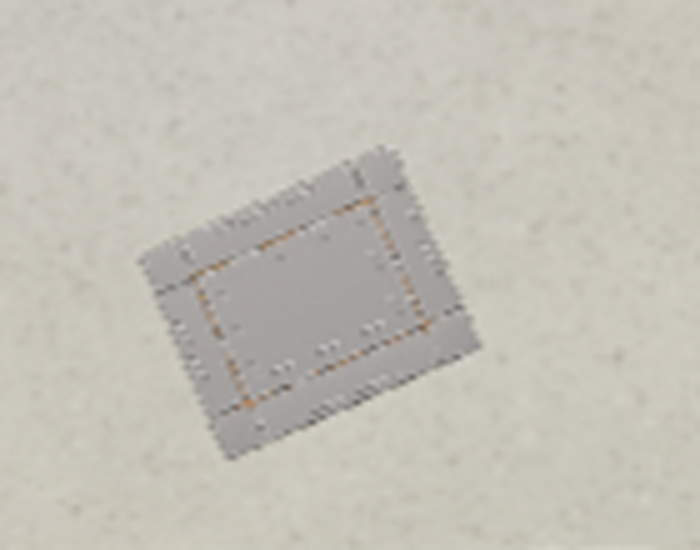

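View pics/scene7.png

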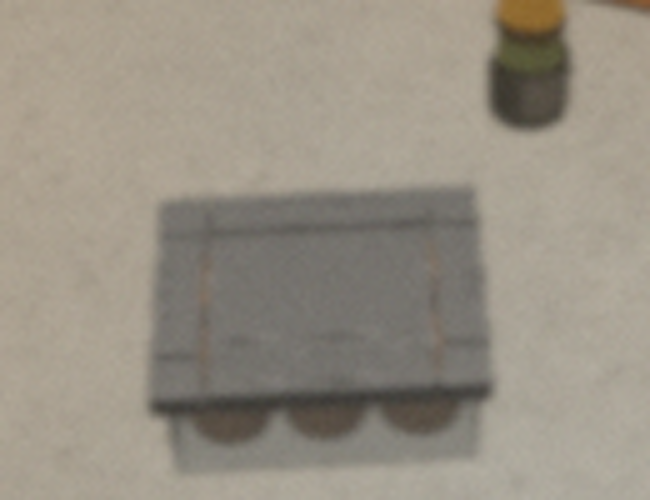

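View pics/top7f.png

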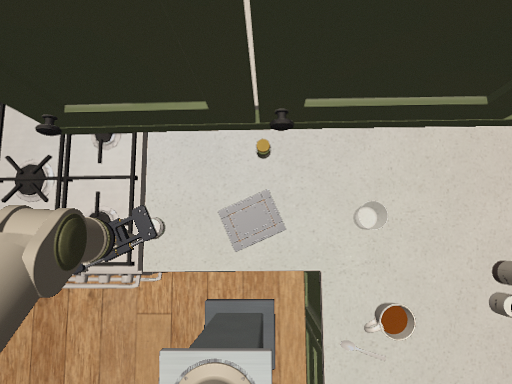

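All four sections now lie level with the corners. The box corners are at the same pixels as at the start, about (218,212), (268,189), (286,229) and (236,252) in the top view. The timer, glass and jar are in place, and the arm is clear at z = 215 mm.

```bash
python3 - <<'E'
from h import *
print(robot.close_job())
E
```

```text
the job is handed in; nothing more can be done
None
```

I pressed all four rim sections shut, one at a time, with closed fingertips (left, right, far, near). I then moved the arm clear and handed the job in at about 14 s.

- **Sections:** every press stopped at about z = 64 mm, the shut height. The final pictures from both cameras show all four sections level with the lid corners.
- **Box:** its corners are at the same pixels in the top picture as at the start, so it did not visibly move.
- **Other items:** the timer, glass and jar look unmoved in the top picture. The network missed the glass in the final scene picture. Its other reports agree with the first ones to within a few pixels.
- **Force:** the highest reading was 57 N at the wrist, from the extra push that confirmed the left section was shut. I kept the later presses shallower. I read forces only at the end of each move, so brief peaks in between were not seen.

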